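Load a solder-paste stencil onto a phone board and lift its cover away

ROBOT

A 7-joint arm with a two-finger parallel gripper is mounted at the origin on a cart in front of the work surface, level with it; the furniture and walls round the work are solid. World frame = base frame: x ahead of the robot, y to its left, z up, the work surface at z = 0. Lengths are in m, angles in rad, forces in N, time in s.
With the tool pointing down it reaches from about 0.425 to 0.95 m from the base axis. Payload 4.7 kg.
Tool frame: the origin (TCP) lies between the finger pads; the fingertips stand 25 mm ahead of it and the grasp point (between the pads) lies 6 mm ahead of it; z points along the fingers, y is the line along which they close (so a half turn about z gives the same grasp; the last joint's range is limited). The gripper opens to 85 mm and grips with 20 to 120 N. Pads are 22 mm wide; open, the fingers measure 114 mm over their backs; the gripper's body (76 mm by 85 mm) begins 54 mm behind the grasp point. The pads swing forward as they close: fully open they stand 13 mm farther back than shut.
Start: joints at [1.125, 0.469, -0.049, 1.532, 0.024, 1.141, -0.082], TCP at [0.273, -0.617, 0.256] pointing down, gripper open.
Joint ranges: [-2.59, 2.59], [-0.33, 1.99], [-1.39, 1.29], [0.1, 2.45], [-1.04, 4.18], [0.21, 1.99], [-2.66, 2.66]. Speed limits (rad/s): [2.57, 2.57, 3.14, 3.14, 3.14, 3.14, 3.14].

INTERFACE

Orientations are given as a 3x3 rotation matrix whose columns are the frame's x, y, z axes.
In Python, from rig import * gives the robot as it stands. Calls block until the motion is done:
- movep(position, orientation): joint-space move of the TCP to a pose.
- move_l(position, attitude=None, feed=0.15, until_force=None): straight line of the TCP; attitude=None keeps the orientation; feed is the mean speed in m/s. With until_force (N) it stops when the force on the tool has changed by that much, and returns True; else False.
- move_joints(angles): joint-space move.
- command_gripper(opening, newtons=None): finger opening in m; newtons is the grip in N (None keeps the last); returns when the fingers have stopped.
- sleep(seconds).
- inverse_kinematics(position, orientation): joint angles nearest the present ones, or None.
- sense(): the state.
- camera(name): name is "side" or "top"; returns (picture, depth): 400x640x3 uint8, red, green, blue; 400x640 float32, m along the optical axis (not along the pixel's ray), 0 where there is no reading.
- camera_params(name): a dict with "K" (3x3 intrinsics, pixels), "position" and "rotation" of the camera in the world. Camera axes: x right, y down, z forward; pixel columns grow to the right and rows downward; lengths in m; the calibration is good to about 2 mm. A picture is of the moment at which its call begins. camera_params takes no time and is no camera call.
A pose or a line that the arm cannot do raises Unreachable and nothing moves.
- finish_job(): hands the job in; it is judged then, once.
The state is a dict: "time_s": time; "joint_pos": joint angles; "qd": joint speeds; "joint_efforts": joint torques, N m; "position": TCP position; "tcp_rot": TCP orientation; "wrist_force": force on the tool from outside, world axes, zero at the start; "ft_torque": the same for the moment, N m; "finger_gap": finger opening in m; "gripper_force": force on a finger pad.
Only numpy, scipy, OpenCV 4.12 (cv2) and the standard library are available. Lean on these libraries where they do the work, as an engineer would, in place of code of your own. Each camera call takes 0.05 s, during which the arm holds its last target. There are 200 camera calls.

TASK

Swing the board holder over by its crank handle until it lies fully down in the nest with the board's solder pads facing up. Pick up the stencil inside its black cover by the red T-handle, set the pair gently and squarely down on the nest's ledges over the board, turn the T-handle a quarter turn counter-clockwise to let the stencil go, and lift the cover alone, leaving the stencil seated and undisturbed. Finish while still holding the cover up level, at least 8 cm clear above the stencil; leave the bottle, the tin and the tweezers alone.

Things in the scene. Friction and masses are not known exactly. Their poses are not given: they have to be found in the camera images.
- station: Fixed printing station, dark blue base plate 88 (x) x 164 (y) x 8 mm with grey corner guides. Origin on the desk below the middle of the hinge axis; z up. The hinge axis runs along its x at height 28 mm. On its +y side is the nest (see nest), on its -y side the leaf's parking place; the crank handle stands out on its -x side.
- leaf (a joint): Angle of the swinging leaf (52 x 52 x 6 mm frame holding a green phone board, far edge 70 mm from the axis) about the station's hinge: 0 lying on the -y side, chips up (starts at 0 to 0.3); pi/2 upright; pi, its stop, lying in the nest on the +y side, gold solder pads up. The hinge is stiff (0.05 N m): the leaf stays where it is left.
- crank_pin (a point): Middle of the black crank sleeve on the leaf: free-spinning round sleeve 12 mm thick, 36 mm long, parallel to the station's x, 44 mm from the hinge axis, clear of the base plate over the desk; 28 mm above the desk at both ends of the swing. As it spins freely it can be pinched from above across y and carried round the half circle with the gripper pointing down all the time.
- hinge_point (a point): Point on the hinge axis level with the middle of the crank sleeve (66 mm along the station's -x, height 28 mm); axes as the station's. The sleeve circles it at 44 mm: at leaf angle a it lies at (0, -44 cos a, +44 sin a) mm from here, in the station's axes.
- nest (a point): Centre of the nest at the height of its four corner ledges, on which the stencil frame's underside rests (33 mm above the desk; 44 mm along the station's +y from its origin). The four L-shaped corner guides leave a 67 x 67 mm opening, rise 8 mm above the ledges and flare outward over their upper 4 mm. Axes as the station's.
- stencil: Inner lid: square aluminium frame 64 x 64 x 16 mm with a steel foil, 150 g, loose, starting inside the cover on a 2 mm mat. Origin at the centre of its underside, z up. The cover's cross-bar hooks under lips inside its +x and -x sides. In the nest its x must run parallel to the station's y (either way round; under 40 degrees apart at the start: take the nearest turn), underside at nest.
- cover: Outer lid: black square cap 72 x 72 mm, roof 3 mm thick, skirt 5 mm deep, 140 g with its handle, loose. Origin at the centre of the roof's underside, which rests on the stencil frame's top (16 mm above the stencil's underside); axes as the stencil's at the start. The skirt fits round the frame with 1.5 mm to spare each side and stays above the nest's corner guides.
- latch (a joint): Quarter-turn T-handle of the cover, positive counter-clockwise from above. 0 (starts at 0 to 0.1): handle along the cover's x, its cross-bar under the stencil's lips: lifting the handle lifts cover and stencil together after 1.5 mm of play. From 0.85 rad on the cover lifts off alone; stop at 1.9. Friction 0.05 N m; stays where it is left.
- handle_grip (a point): Where to grip the red T-handle: a bar 46 mm long (its x), 10 mm wide (its y: pinch across this) and 28 mm high; this point is on the turning axis, 10 mm below the bar's top, 24 mm above the top of the cover's roof (18 mm above the bar's foot) and 27 mm above the cover's origin. Its x turns with the handle.
- cleaner: Bystander: white cleaner dropper bottle with a red cap, 44 mm across, 119 mm tall, standing left of the station. Origin at its foot.
- tin: Bystander: shallow round metal pin tin, 63 mm across, 16 mm high, to the right. Origin under its middle.
- tweezer: Bystander: tweezers, 123 x 15 x 9 mm, lying to the right. Origin under the middle.

How it is judged:
By the outcome, as a careful person would: the job done as asked, in the order asked, and still so for the second after the job is handed in, while the arm keeps its last pose, push and grip.
It also fails if it takes over 61 s, if anything falls off the work surface, if the arm or the gripper's body presses on something with over 40 N, if the wrist force passes 120 N, or if a joint passes its speed limit or range.

## Working session

There is one attempt and no reset: what is moved stays moved. The work goes in short steps, each a Python script; the robot and the scene stay as the last script left them, time stands still between calls to the robot, and variables do not carry over. Pictures are saved under pics/ and viewed, at most 10 in all, crops included, and the job is handed in when it is done.

```bash
mkdir -p pics; python3 - <<'E'
from rig import *
import cv2,numpy as np
for n in("top","side"):
    p,d=camera(n); cv2.imwrite(f"pics/{n}0.png",p[:,:,::-1]); np.savez(f"{n}0.npz",p=p,d=d)
    c=camera_params(n); print(n,c)
print(sense()["time_s"],sense()["finger_gap"],sense()["tcp_rot"])
E
```

```text
top {'K': array([[461.31946039,   0.        , 320.9603308 ],
       [  0.        , 461.31946039, 199.00495375],
       [  0.        ,   0.        ,   1.        ]]), 'position': array([ 0.51194212, -0.02898699,  0.98325597]), 'rotation': array([[-0.01459146, -0.9968339 ,  0.07816183],
       [-0.99988725,  0.01426945, -0.00467672],
       [ 0.00354659, -0.07822126, -0.99692971]])}
side {'K': array([[411.07576268,   0.        , 325.0338562 ],
       [  0.        , 411.07576268, 204.65874258],
       [  0.        ,   0.        ,   1.        ]]), 'position': array([0.21119539, 0.65495711, 0.40570784]), 'rotation': array([[-0.88520202, -0.190694  ,  0.42432674],
       [-0.46519529,  0.35642506, -0.81028052],
       [ 0.00327494, -0.91465675, -0.40421814]])}
0.1 0.08550539192857518 [[ 9.14373708e-01  4.04870510e-01 -7.70064448e-04]
 [ 4.04871237e-01 -9.14372352e-01  1.57607052e-03]
 [-6.60211647e-05 -1.75289439e-03 -9.99998462e-01]]
```

View pics/top0.png

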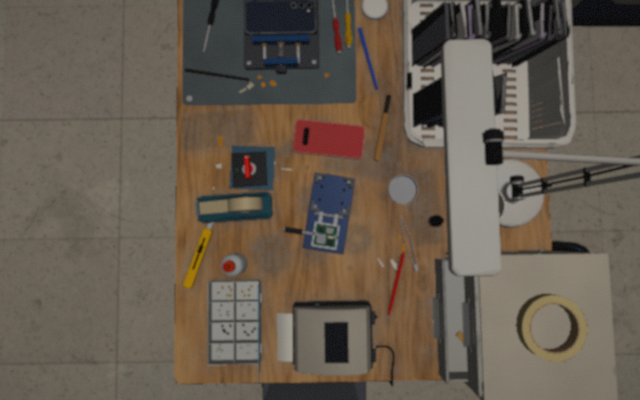

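View pics/side0.png

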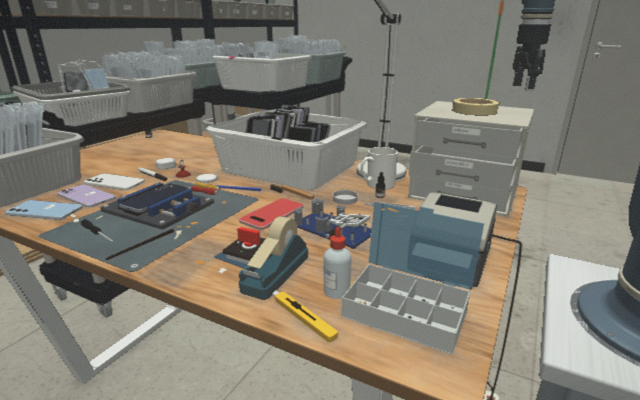

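```bash
cat > h.py <<'E'
import numpy as np,cv2
from rig import *
def ray(n,uv,z):
    c=camera_params(n); uv=np.atleast_2d(uv).astype(float)
    d=(np.linalg.inv(c["K"])@np.c_[uv,np.ones(len(uv))].T).T@c["rotation"].T
    return c["position"]+d*((z-c["position"][2])/d[:,2])[:,None]
def masks(p):
    hsv=cv2.cvtColor(p,cv2.COLOR_RGB2HSV); return hsv[...,0].astype(int),hsv[...,1].astype(int),hsv[...,2].astype(int)
def blob(m,box):
    k=np.zeros(m.shape,np.uint8); x0,y0,x1,y1=box; k[y0:y1,x0:x1]=m[y0:y1,x0:x1]
    n,l,s,c=cv2.connectedComponentsWithStats(k); i=1+np.argmax(s[1:,4]); 
    return (l==i).astype(np.uint8),c[i],s[i]
def rect(m,n,z):   # min-area rectangle on the plane z
    v,u=np.nonzero(m); P=ray(n,np.c_[u,v],z)[:,:2]
    return cv2.minAreaRect((P*1000).astype(np.float32))
def R(yaw):   # tool down, tool y at yaw
    c,s=np.cos(yaw),np.sin(yaw); y=np.array([c,s,0]);z=np.array([0,0,-1.]); return np.c_[np.cross(y,z),y,z]
E
python3 - <<'E'
from h import *
f=np.load("top0.npz");p,d=f["p"],f["d"]; H,S,V=masks(p)
m,c,s=blob((H>105)&(H<125)&(S>90)&(V>40),(290,165,365,262)); k=cv2.morphologyEx(m,cv2.MORPH_CLOSE,np.ones((9,9)))
print("plate",rect(k,"top",.008),s)
m2,c2,s2=blob((H>=0)&((H<8)|(H>172))&(S>150)&(V>90),(230,145,275,190)); print("handle",rect(m2,"top",.055),c2,s2)
m3,c3,s3=blob((V<60),(225,140,280,192)); print("cover",rect(m3,"top",.021),c3,s3)
m4,c4,s4=blob((V<45),(282,222,306,240)); print("crank",rect(m4,"top",.034),c4,s4)
a=cv2.resize(p[135:285,180:370],None,fx=4,fy=4,interpolation=cv2.INTER_CUBIC)
cv2.imwrite("pics/crop.png",a[:,:,::-1])
for uv in [(248,166),(242,178),(294,231),(325,232),(336,190),(325,240),(235,205)]:
    print(uv,d[uv[1],uv[0]],p[uv[1],uv[0]])
# depth points
P=np.zeros((400,640)); C=camera_params("top"); vv,uu=np.mgrid[:400,:640]
X=np.stack([(uu-C["K"][0,2])/C["K"][0,0]*d,(vv-C["K"][1,2])/C["K"][0,0]*d,d],-1)@C["rotation"].T+C["position"]
for uv in [(248,166),(242,178),(294,231),(325,215),(325,246),(336,190),(235,205),(215,205)]: print(uv,X[uv[1],uv[0]].round(4))
E
```

```text
plate ((598.228515625, -55.6454963684082), (81.65966033935547, 78.13497161865234), 79.65956115722656) [ 312  175   40   38 1112]
handle ((652.2806396484375, 113.53705596923828), (41.73481750488281, 15.469051361083984), 4.623778343200684) [247.19834711 167.04958678] [244 157   9  21 121]
cover ((652.6900634765625, 116.5731201171875), (74.5317153930664, 73.39482879638672), 1.3481253385543823) [248.96573876 169.60385439] [232 151  36  37 934]
crank ((523.1504516601562, 24.914012908935547), (29.498655319213867, 6.330515384674072), 82.8428955078125) [292.76595745 230.17021277] [286 228  15   5  47]
(248, 166) 0.93966323 [147  23  14]
(242, 178) 0.9696171 [36 36 36]
(294, 231) 0.9341498 [29 29 27]
(325, 232) 0.9480033 [49 71 59]
(336, 190) 0.9828589 [48 60 89]
(325, 240) 0.94175804 [84 94 87]
(235, 205) 0.89316034 [125 111  86]
(248, 166) [0.6546 0.1143 0.0512]
(242, 178) [0.6342 0.1318 0.0195]
(294, 231) [0.5212 0.0222 0.0467]
(325, 215) [ 0.5534 -0.0413  0.0302]
(325, 246) [ 0.4898 -0.0403  0.0381]
(336, 190) [ 0.6074 -0.0659  0.005 ]
(235, 205) [0.5726 0.1334 0.0913]
(215, 205) [0.575  0.178  0.0651]
```

View pics/crop.png

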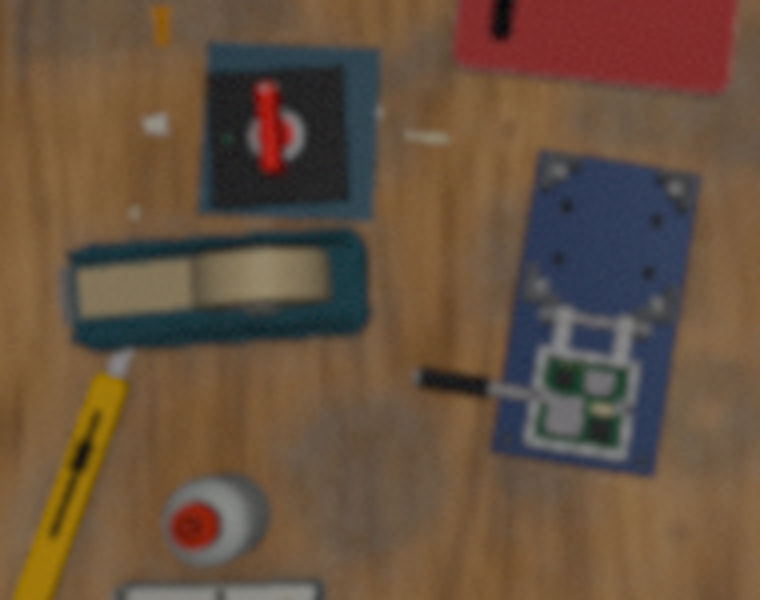

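```bash
python3 - <<'E'
from h import *
f=np.load("top0.npz");p,d=f["p"],f["d"]; H,S,V=masks(p)
C=camera_params("top"); vv,uu=np.mgrid[:400,:640]
X=np.stack([(uu-C["K"][0,2])/C["K"][0,0]*d,(vv-C["K"][1,2])/C["K"][0,0]*d,d],-1)@C["rotation"].T+C["position"]
for uv in [(470,60),(470,250),(455,265),(550,325),(480,370),(600,270),(450,350),(490,140),(335,340),(240,320),(232,267)]: print(uv,X[uv[1],uv[0]].round(3))
m=((H>103)&(H<128)&(S>80)&(V>35)).astype(np.uint8); k=np.zeros_like(m);k[165:262,296:362]=m[165:262,296:362]
n,l,s,c=cv2.connectedComponentsWithStats(k); 
for i in range(1,n):
    if s[i,4]<15:k[l==i]=0
r=rect(k,"top",.008);print("plate",r)
# corners picked in crop, cross-check
q=np.array([(540,151),(700,177),(653,474),(493,452)])/4+[180,135]-.5+.125
Q=ray("top",q,.008)[:,:2];print((Q*1000).round(1),Q.mean(0), [np.linalg.norm(Q[i]-Q[i-1]).round(4) for i in range(4)])
e=(Q[0]+Q[1]-Q[2]-Q[3]);yaw=np.arctan2(e[1],e[0]);e2=Q[1]+Q[2]-Q[0]-Q[3];print("yaw",yaw,np.arctan2(e2[1],e2[0])+np.pi/2)
mc=Q.mean(0);sx=np.array([np.sin(yaw),-np.cos(yaw)]);sy=np.array([np.cos(yaw),np.sin(yaw)])
for a in (0,.15,.3):
    h=mc-.066*sx-.044*np.cos(a)*sy; print("hinge",(mc-.066*sx).round(4),"crank pred",a,h.round(4), "seen",ray("top",[292.77,230.17],.028+.044*np.sin(a)).round(4))
q=np.array([(209,72),(343,65),(350,200),(214,207)])/4+[180,135]-.375
Q=ray("top",q,.0185)[:,:2];print((Q*1000).round(1),Q.mean(0),[np.linalg.norm(Q[i]-Q[i-1]).round(4) for i in range(4)])
q=np.array([(265,82),(273,172)])/4+[180,135]-.375
print("handle ends",ray("top",q,.055))
print(inverse_kinematics([.52,.02,.2],R(-.156)),inverse_kinematics([.65,.115,.15],R(-np.pi/2)),inverse_kinematics([.6,-.05,.15],R(-1.73)))
E
```

```text
(470, 60) [ 0.7   -0.196  0.493]
(470, 250) [ 0.494 -0.188  0.492]
(455, 265) [ 0.478 -0.173  0.49 ]
(550, 325) [ 0.358 -0.409  0.207]
(480, 370) [ 0.286 -0.292  0.201]
(600, 270) [ 0.448 -0.494  0.212]
(450, 350) [ 0.288 -0.278  0.075]
(490, 140) [ 0.608 -0.209  0.508]
(335, 340) [ 0.318 -0.055  0.11 ]
(240, 320) [0.338 0.139 0.005]
(232, 267) [0.454 0.137 0.102]
plate ((559.1961059570312, -49.011112213134766), (82.67388153076172, 158.32199096679688), 80.29414367675781)
[[ 645.5  -20.9]
 [ 630.4 -105.8]
 [ 473.7  -77.9]
 [ 486.4    6. ]] [ 0.55897892 -0.0496798 ] [np.float64(0.1613), np.float64(0.0863), np.float64(0.1591), np.float64(0.0849)]
yaw -0.17167027642029048 -0.16360242786250168
hinge [0.5703 0.0154] crank pred 0 [0.5269 0.0229] seen [[0.5231 0.0257 0.028 ]]
hinge [0.5703 0.0154] crank pred 0.15 [0.5274 0.0228] seen [[0.523  0.0253 0.0346]]
hinge [0.5703 0.0154] crank pred 0.3 [0.5288 0.0225] seen [[0.523 0.025 0.041]]
[[688.6 153.3]
 [691.3  82.5]
 [619.5  79.2]
 [616.8 150.6]] [0.65405904 0.11639344] [np.float64(0.0718), np.float64(0.0708), np.float64(0.0719), np.float64(0.0715)]
handle ends [[0.6763486  0.11793923 0.055     ]
 [0.63025182 0.1139788  0.055     ]]
[ 0.40198102  0.3479166  -0.64028524  1.93220413  0.25459402  0.94202408
 -0.51686345] [ 0.06539442  0.58516594 -0.43938576  1.65452803  0.28946392  0.96691631
 -2.04637691] [ 0.18301259  0.47198992 -0.22623635  1.80798804  0.13311436  0.87636122
 -1.83468076]
```

```bash
python3 - <<'E'
from h import *
q=np.array([(555,172),(677,189),(540,288),(657,307)])/4+[180,135]-.375
Q=ray("top",q,.039)[:,:2];print("guides",(Q*1000).round(1),Q.mean(0),"pred",np.array([.559,-.0495])+.044*np.array([np.cos(.169),-np.sin(.169)]))
Y=-.169
movep([.19,-.42,.34],R(-1.15)); movep([.38,-.22,.34],R(-.7)); 
command_gripper(.045,20)
movep([.47,.0235,.25],R(Y)); movep([.525,.024,.12],R(Y))
p,d=camera("top"); cv2.imwrite("pics/a_top.png",cv2.resize(p[135:285,180:370],None,fx=4,fy=4)[:,:,::-1])
s=sense();print(s["time_s"],s["position"],s["wrist_force"],s["finger_gap"])
move_l([.525,.024,.044],feed=.08,until_force=8)
s=sense();print(s["time_s"],s["position"],s["wrist_force"],s["finger_gap"])
p,d=camera("side"); cv2.imwrite("pics/a_side.png",cv2.resize(p[150:270,220:420],None,fx=4,fy=4)[:,:,::-1])
E
```

```text
guides [[630.2 -28.7]
 [620.5 -91.4]
 [570.5 -20.2]
 [559.9 -80. ]] [ 0.59528538 -0.05508816] pred [ 0.60237315 -0.05690065]
4.2917 [0.52577038 0.02350658 0.12166882] [-0.61241807 -0.29092236  0.50903178] 0.04504378351267864
5.3917 [0.52540427 0.02416576 0.04439791] [ 0.35598038  0.17133179 -0.12942269] 0.04490999696331187
```

View pics/a_side.png

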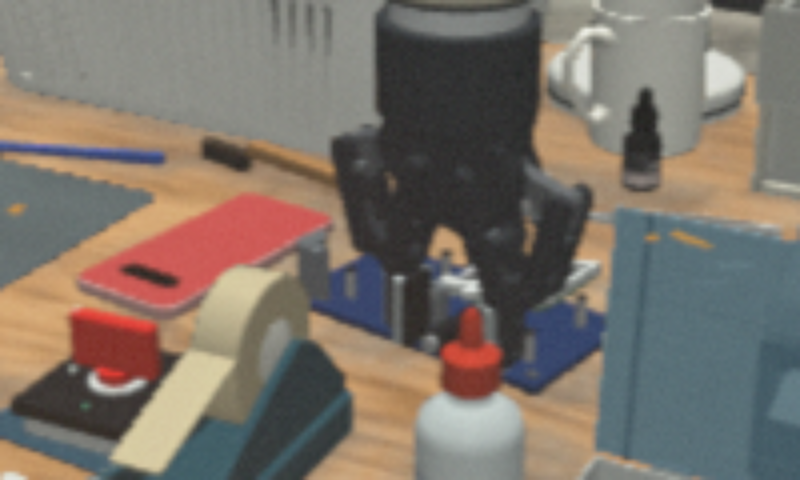

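```bash
python3 - <<'E'
from h import *
move_l([.5232,.0245,.045],feed=.05)
f0=sense()["wrist_force"]
command_gripper(0.0,40); s=sense(); print(s["time_s"],s["position"].round(4),(s["wrist_force"]-f0).round(2),s["finger_gap"],s["gripper_force"])
sleep(.3); s=sense(); print(s["position"].round(4),(s["wrist_force"]-f0).round(2))
E
```

```text
6.0917 [0.5236 0.0244 0.0451] [1.65 0.79 0.04] 0.010748723297246524 38.90082657337189
[0.5236 0.0244 0.0451] [ 2.53 -0.57 -1.35]
```

```bash
python3 - <<'E'
from h import *
Y=-.169; sy=np.array([np.cos(Y),np.sin(Y),0]); h=np.array([.5236,.0244,.034])+.0425*sy; h[2]=.034
f0=sense()["wrist_force"]
for a in np.linspace(.25,np.pi,14)[1:]:
    t=h-.044*np.cos(a)*sy+[0,0,.044*np.sin(a)]
    move_l(t,feed=.06); s=sense(); print(round(a,2),(s["position"]-t).round(4),s["wrist_force"].round(1),round(s["finger_gap"],4))
print(move_l(t-[0,0,.006],feed=.02,until_force=18)); s=sense(); print(s["time_s"],(s["position"]-t).round(4),s["wrist_force"].round(1))
p,d=camera("top"); cv2.imwrite("pics/b_top.png",cv2.resize(p[135:285,240:400],None,fx=4,fy=4)[:,:,::-1])
E
```

```text
0.47 [-0.      0.      0.0004] [ 0.3 -0.9 -0.2] 0.0105
0.69 [-0.0002  0.      0.0004] [-1.6  0.5  2. ] 0.0108
0.92 [-0.     -0.      0.0006] [-3.7  0.2  6.2] 0.0105
1.14 [ 0.0005 -0.0001  0.0011] [-3.8 -0.8  7. ] 0.0104
1.36 [ 0.0018 -0.0004  0.0014] [-0.9 -1.   6.4] 0.0105
1.58 [ 0.002  -0.0005  0.001 ] [ 1.2 -1.9  6.4] 0.0103
1.81 [ 0.0016 -0.0005  0.0008] [ 2.  -1.9  5.6] 0.0105
2.03 [ 0.0013 -0.0004  0.0006] [ 4.5 -1.4  5.4] 0.0102
2.25 [ 0.0012 -0.0005  0.0004] [ 5.  -2.6  3.1] 0.0105
2.47 [ 0.0011 -0.0005  0.    ] [ 5.2 -3.7  1.6] 0.0105
2.7 [ 0.001  -0.0005 -0.0005] [ 6.3 -2.5  0.8] 0.0103
2.92 [ 0.0007 -0.0005 -0.0012] [ 6.3 -2.  -0.8] 0.0104
3.14 [ 0.0003 -0.0004  0.0008] [ 0.2 -4.  14.1] 0.0104
True
10.7417 [ 0.0004 -0.0005  0.0009] [-2.8 -1.6 10.7]
```

```bash
ls pics
```

```text
a_side.png
a_top.png
b_top.png
crop.png
side0.png
top0.png
```

```bash
python3 - <<'E'
from h import *
p=sense()["position"]
print(move_l(p-[0,0,.004],feed=.02,until_force=25)); s=sense();print(s["position"]-p,s["wrist_force"])
command_gripper(.035); p=s["position"]
move_l([p[0],p[1],.16],feed=.2)
command_gripper(.045)
movep([.640,.10,.20],R(-np.pi/2+.06))
s=sense();print(s["time_s"],s["joint_pos"].round(2))
p,d=camera("top"); np.savez("c.npz",p=p,d=d); cv2.imwrite("pics/c_top.png",cv2.resize(p[150:270,270:400],None,fx=5,fy=5,interpolation=cv2.INTER_CUBIC)[:,:,::-1])
p,d=camera("side"); np.savez("cs.npz",p=p,d=d); cv2.imwrite("pics/c_side.png",cv2.resize(p[150:270,220:420],None,fx=4,fy=4)[:,:,::-1])
E
```

```text
True
[-3.06232534e-05 -5.85352077e-06  4.20285630e-05] [-2.8379225  -0.80356848  9.67988909]
13.6333 [ 0.01  0.5  -0.32  1.65  0.17  1.03 -1.88]
```

View pics/c_top.png

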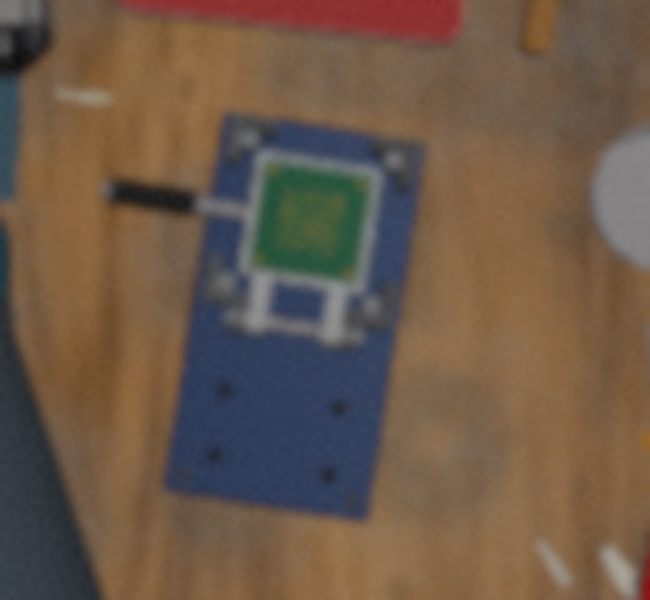

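View pics/c_side.png

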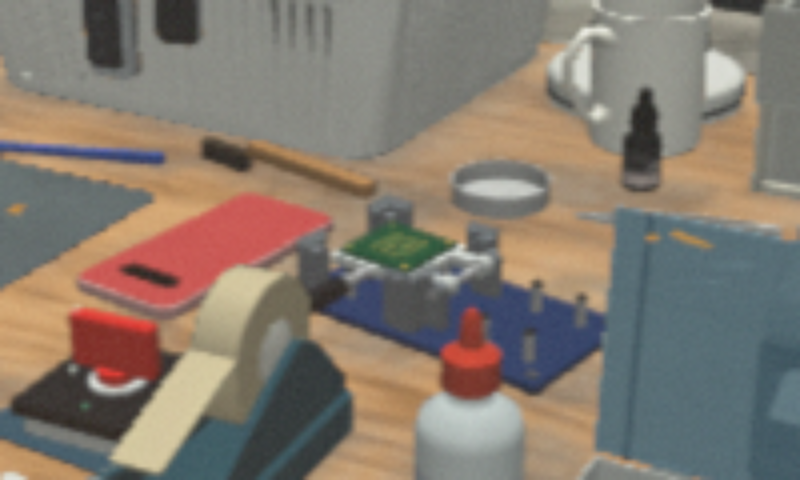

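```bash
python3 - <<'E'
from h import *
def edges(m,n,z):  # yaw from second-difference-free approach: fit lines to the 4 sides of the filled hull
    r=rect(m,n,z); a=r[2]; a=(a+45)%90-45; return np.round(np.r_[r[0],r[1],np.radians(a)],3)
def sides(m,z):
    c=max(cv2.findContours(m,cv2.RETR_EXTERNAL,cv2.CHAIN_APPROX_NONE)[0],key=cv2.contourArea)[:,0]
    P=ray("top",c,z)[:,:2]; b=edges(m,"top",z); o=b[:2]/1000; out=[];offs=[]
    Rm=np.array([[np.cos(b[4]),-np.sin(b[4])],[np.sin(b[4]),np.cos(b[4])]]); L=(P-o)@Rm
    hw=[(L[:,i].max()-L[:,i].min())/2 for i in(0,1)]
    for i in(0,1):
        for s in(-1,1):
            k=(s*L[:,i]>hw[i]-.007)&(abs(L[:,1-i])<hw[1-i]*.75)
            sl,c0=np.polyfit(L[k,1-i],L[k,i],1); out.append((-sl if i==0 else sl)); offs.append(c0)
    ctr=o+Rm@[(offs[0]+offs[1])/2,(offs[2]+offs[3])/2]
    return "yaw",(b[4]+np.array(out)).round(3),"ctr",ctr.round(4),"size",round(offs[1]-offs[0],4),round(offs[3]-offs[2],4)
f=np.load("top0.npz");p=f["p"];H,S,V=masks(p)
for t in(50,58,66):
    m,_,_=blob((V<t)&(S<90),(225,140,280,192)); m=cv2.morphologyEx(m,cv2.MORPH_CLOSE,np.ones((7,7))); print("cover",t,sides(m,.0185))
g=np.load("c.npz");p=g["p"];H,S,V=masks(p)
m,_,_=blob((H>40)&(H<85)&(S>80),(300,165,365,230)); m=cv2.morphologyEx(m,cv2.MORPH_CLOSE,np.ones((7,7)));print("board",sides(m,.031))
m,_,_=blob((H>103)&(H<128)&(S>80)&(V>35),(296,165,362,262)); m=cv2.morphologyEx(m,cv2.MORPH_CLOSE,np.ones((25,25)));print("plate",sides(m,.008))
q=np.array([(245,138),(397,160),(220,285),(373,308)])/5+[270,150]-.4; print("guides",ray("top",q,.039).mean(0))
q=np.array([(150,196)])/5+[270,150]-.4; print("crank",ray("top",q,.030),"gripper", sense()["position"])
E
```

```text
cover 50 ('yaw', array([0.057, 0.046, 0.056, 0.058]), 'ctr', array([0.6537, 0.1173]), 'size', np.float64(0.0692), np.float64(0.0689))
cover 58 ('yaw', array([0.058, 0.046, 0.054, 0.048]), 'ctr', array([0.6535, 0.1174]), 'size', np.float64(0.0701), np.float64(0.0702))
cover 66 ('yaw', array([0.074, 0.033, 0.016, 0.027]), 'ctr', array([0.6535, 0.1173]), 'size', np.float64(0.0731), np.float64(0.0724))
board ('yaw', array([-0.166, -0.161, -0.174, -0.148]), 'ctr', array([ 0.5969, -0.0558]), 'size', np.float64(0.0391), np.float64(0.039))
plate ('yaw', array([-0.162, -0.013, -0.174, -0.173]), 'ctr', array([ 0.5162, -0.0414]), 'size', np.float64(0.0686), np.float64(0.0802))
guides [ 0.59575338 -0.05491732  0.039     ]
crank [[0.6085628  0.01057073 0.03      ]] gripper [0.63983022 0.09924147 0.19956332]
```

```bash
python3 - <<'E'
from h import *
T=-np.pi/2+.085; c=np.array([.6537,.1168])
move_l([*c,.15],R(T),feed=.15); move_l([*c,.08],feed=.1)
f0=sense()["wrist_force"]
print(move_l([*c,.053],feed=.06,until_force=10)); s=sense();print(s["position"],s["wrist_force"]-f0)
command_gripper(0.0,70); s=sense();print(s["position"],s["wrist_force"]-f0,s["finger_gap"],s["gripper_force"])
move_l([*c,.075],feed=.03); s=sense();print(s["position"],s["wrist_force"]-f0,s["ft_torque"])
move_l([*c,.155],feed=.12)
dy=-.217; n=np.array([.5973,-.0557])
movep([*n,.155],R(T+dy)); sleep(.2); s=sense();print(s["time_s"],s["position"],s["wrist_force"]-f0,s["finger_gap"],s["joint_pos"].round(2))
p,d=camera("top"); np.savez("d.npz",p=p,d=d); a=cv2.resize(p[150:250,280:390],None,fx=4,fy=4)
p,d=camera("side"); np.savez("ds.npz",p=p,d=d); b=cv2.resize(p[130:250,270:370],None,fx=3.3333,fy=3.3333)
cv2.imwrite("pics/d.png",np.hstack([a,b[:400]])[:,:,::-1])
E
```

```text
False
[0.65360897 0.11687372 0.0526317 ] [ 0.44555371  1.27744436 -0.41129023]
[0.65463457 0.11720469 0.0546193 ] [-0.79221842 -0.49703885  5.18306926] 0.008648748324006549 70.06340129300952
[0.65354334 0.11669539 0.07483221] [-0.33920974  1.35314816 -2.20499621] [-0.04193648 -0.05167865 -0.02900105]
18.7667 [ 0.59772259 -0.05387654  0.15490299] [ 0.10063726  0.6901346  -3.20681738] 0.008788553594343352 [ 0.22  0.47 -0.26  1.81  0.15  0.89 -1.81]
```

View pics/d.png

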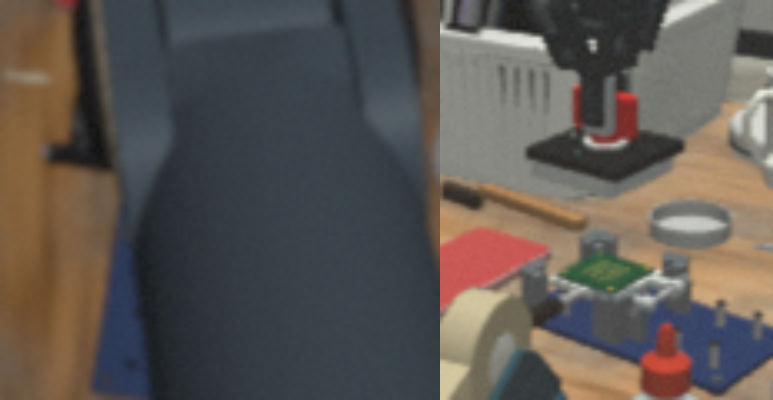

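```bash
python3 - <<'E'
from h import *
T=-np.pi/2+.085-.217; n=np.array([.5973,-.0557])
move_l([*n,.125],R(T),feed=.08); sleep(.3); s=sense();print(s["time_s"],s["position"],s["tcp_rot"][:,1],np.arctan2(s["tcp_rot"][1,1],s["tcp_rot"][0,1])-T)
p,d=camera("side"); np.savez("es.npz",p=p)
H,S,V=masks(p)
z=s["position"][2]-.0336-.004
m,c,st=blob((V<52)&(S<90),(290,165,365,215)); v,u=np.nonzero(m); print(st)
def ends(u,v): return np.array([[u.min()-.0,v[u==u.min()].mean()],[u.max()+.0,v[u==u.max()].mean()]])
e=ends(u,v); Q=ray("side",e,z); print("cover",e,Q.round(4),Q.mean(0).round(4),np.linalg.norm(Q[1]-Q[0]),np.arctan2(*(Q[1]-Q[0])[1::-1]))
k=np.load("cs.npz")["p"];H,S,V=masks(k); m,c,st=blob((H>40)&(H<85)&(S>80),(290,190,350,230)); v,u=np.nonzero(m);e=ends(u,v);Q=ray("side",e,.031); print("board",e,Q.round(4),Q.mean(0).round(4),np.linalg.norm(Q[1]-Q[0]),np.arctan2(*(Q[1]-Q[0])[1::-1]))
a=cv2.resize(p[160:250,280:380],None,fx=6,fy=6,interpolation=cv2.INTER_CUBIC); cv2.imwrite("pics/e.png",a[:,:,::-1])
E
```

```text
19.6917 [ 0.59757361 -0.05573229  0.12545703] [-1.31664833e-01 -9.91294291e-01 -2.69536653e-05] -4.824725896801496e-05
[298 186  44  11 122]
cover [[298.  188.5]
 [341.  186.5]] [[ 0.6339 -0.0297  0.0879]
 [ 0.5594 -0.0828  0.0879]] [ 0.5966 -0.0562  0.0879] 0.09150308894112781 -2.5229422210855628
board [[307.  212. ]
 [330.  211.5]] [[ 0.6207 -0.0429  0.031 ]
 [ 0.5779 -0.0687  0.031 ]] [ 0.5993 -0.0558  0.031 ] 0.04995437651318833 -2.5989197020703965
```

View pics/e.png

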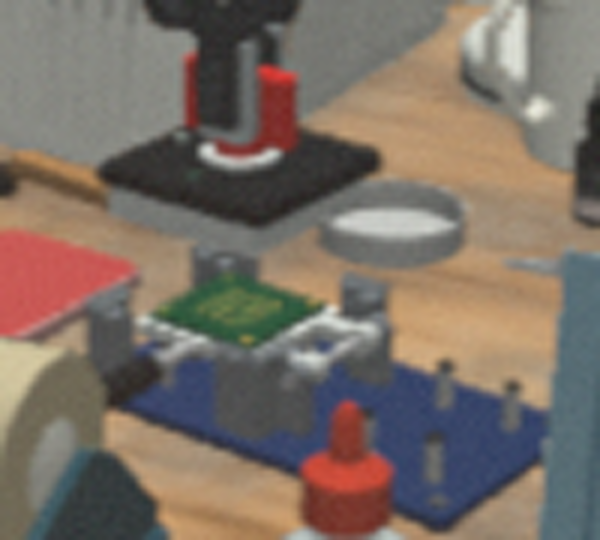

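```bash
python3 - <<'E'
from h import *
f=lambda q:np.array(q)/6+[280,160]-.42
for nm,q,z in(("cover",[(101,177),(381,162)],.088),("board",[(148,315),(329,306)],.031),("cov-front/top",[(262,223)],.0918)):
    Q=ray("side",f(q),z);print(nm,Q.round(4)[:,:2],Q.mean(0)[:2].round(4),np.linalg.norm(Q[-1]-Q[0]).round(4),np.arctan2(*(Q[-1]-Q[0])[1::-1]).round(3)+np.pi*3/4)
E
```

```text
cover [[ 0.6349 -0.025 ]
 [ 0.5551 -0.0841]] [ 0.595  -0.0545] 0.0993 -0.14780550980765517
board [[ 0.6257 -0.0397]
 [ 0.5716 -0.0775]] [ 0.5987 -0.0586] 0.066 -0.1758055098076552
cov-front/top [[ 0.5618 -0.0068]] [ 0.5618 -0.0068] 0.0 2.356194490192345
```

```bash
python3 - <<'E'
from h import *
n=np.array([.5977,-.0555])
move_l([*n,.102],feed=.06); f0=sense()["wrist_force"]
print(move_l([*n,.080],feed=.02,until_force=6)); s=sense();print(s["time_s"],s["position"],s["wrist_force"]-f0,s["ft_torque"])
p,d=camera("side"); a=cv2.resize(p[160:250,280:380],None,fx=6,fy=6,interpolation=cv2.INTER_CUBIC); cv2.imwrite("pics/f.png",a[:,:,::-1])
E
```

```text
True
21.0833 [ 0.59775757 -0.05537106  0.08550272] [-2.48028235 -0.37511003  7.95255675] [ 0.03411951  0.19421102 -0.04342243]
```

View pics/f.png

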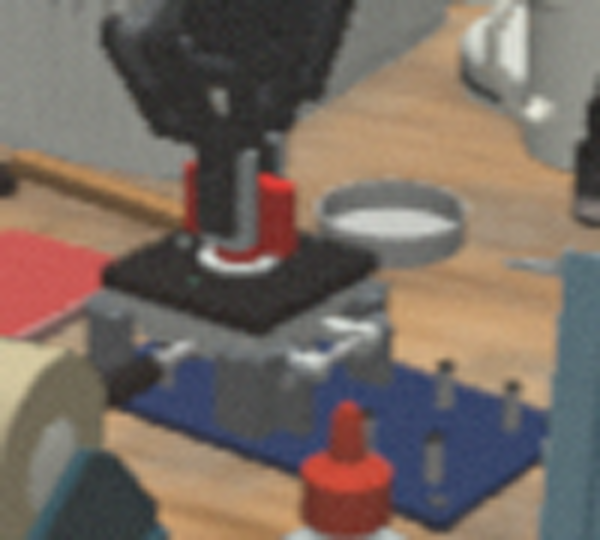

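```bash
python3 - <<'E'
from h import *
s=sense(); P=s["position"]; T0=np.arctan2(s["tcp_rot"][1,1],s["tcp_rot"][0,1]); print(s["time_s"],s["wrist_force"])
for k in np.linspace(0,1.53,7)[1:]:
    move_l(P,R(T0+k)); s=sense(); print(k.round(2),(s["position"]-P).round(4),s["wrist_force"].round(1),s["ft_torque"].round(3),np.round(np.arctan2(s["tcp_rot"][1,1],s["tcp_rot"][0,1])-T0,3),round(s["finger_gap"],4))
print(s["time_s"],s["joint_pos"].round(2))
E
```

```text
21.1333 [-0.79554779  0.02020657  5.21862538]
0.26 [0.0003 0.     0.0001] [ 0.2  0.2 -0.8] [ 0.17  -0.071  0.025] 0.253 0.0085
0.51 [ 0.0002 -0.      0.0001] [ 0.4  0.8 -0.1] [ 0.155 -0.105  0.036] 0.507 0.0089
0.76 [ 0.0001 -0.0001  0.0001] [0.4 1.1 0.2] [ 0.109 -0.136 -0.037] 0.761 0.0085
1.02 [ 0.0001 -0.0001  0.0001] [0.6 0.9 0.7] [ 0.201 -0.147  0.005] 1.016 0.0087
1.27 [ 0.0001 -0.0001  0.0001] [0.2 0.7 1.5] [ 0.146 -0.143 -0.027] 1.271 0.0092
1.53 [ 0.0001 -0.0001  0.0001] [0.  1.2 0.8] [ 0.193 -0.124  0.002] 1.526 0.0088
23.5833 [ 0.47  0.63 -0.62  1.84  0.48  0.83 -0.57]
```

```bash
python3 - <<'E'
from h import *
P=sense()["position"]
def shot():
    p,d=camera("side"); return cv2.resize(p[120:250,285:375],None,fx=4,fy=4,interpolation=cv2.INTER_CUBIC)
a=shot(); move_l(P+[0,0,.012],feed=.015); print(sense()["wrist_force"]); b=shot()
cv2.imwrite("pics/g.png",np.hstack([a,b])[:,:,::-1]); print(sense()["time_s"])
E
```

```text
[-0.38228642 -0.80108196 -0.84430616]
24.6417
```

View pics/g.png

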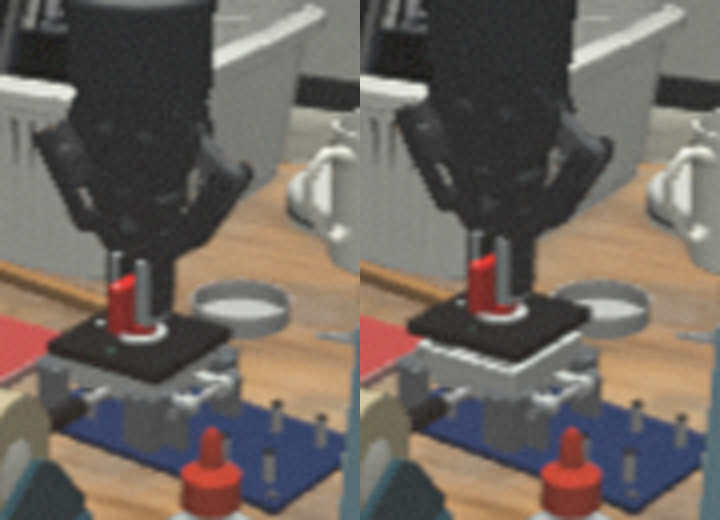

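```bash
python3 - <<'E'
from h import *
P=sense()["position"]
move_l(P+[0,0,.1],feed=.08); sleep(.3); s=sense(); print(s["time_s"],s["position"],s["wrist_force"],s["tcp_rot"][:,2],s["finger_gap"],s["gripper_force"])
p,d=camera("side"); C=camera_params("side"); vv,uu=np.mgrid[:400,:640]
X=np.stack([(uu-C["K"][0,2])/C["K"][0,0]*d,(vv-C["K"][1,2])/C["K"][0,0]*d,d],-1)@C["rotation"].T+C["position"]
m=(abs(X[...,0]-.5975)<.05)&(abs(X[...,1]+.0555)<.05)&(d>0)
for lo,hi in((.043,.056),(.09,.12),(.12,.18)):
    k=m&(X[...,2]>lo)&(X[...,2]<hi); q=X[k]; print(lo,hi,len(q),q.mean(0).round(4) if len(q) else "",q.min(0).round(3),q.max(0).round(3)) if k.any() else print(lo,hi,0)
k=m&(X[...,2]>.043)&(X[...,2]<.056); q=X[k]; A=np.c_[q[:,0]-.5975,q[:,1]+.0555,np.ones(len(q))]; print("tilt fit",np.linalg.lstsq(A,q[:,2],rcond=None)[0])
k=m&(X[...,2]>.125)&(X[...,2]<.20); h=np.histogram(X[k][:,2],bins=np.arange(.125,.2,.005)); print(h[0])
E
```

```text
26.3417 [ 0.59769004 -0.05544826  0.19727344] [ 0.23144939  0.49308088 -1.18146794] [-3.86579880e-04  1.22168338e-04 -9.99999918e-01] 0.00890155490507814 69.52768755611032
0.043 0.056 334 [ 0.5925 -0.0508  0.048 ] [ 0.556 -0.088  0.043] [ 0.632 -0.01   0.052]
0.09 0.12 0
0.12 0.18 531 [ 0.5876 -0.0415  0.165 ] [ 0.555 -0.09   0.157] [ 0.633 -0.014  0.18 ]
tilt fit [ 0.00601668 -0.00446627  0.04803083]
[  0   0   0   0   0   0  68 219 186  22  36  40  48  46  61]
```

```bash
python3 -c "
from rig import *
print(finish_job())"
```

```text
the job is handed in; nothing more can be done
None
```

Job handed in at about 26 s: the leaf is down in the nest with pads up, the stencil is seated level on the ledges, and the released cover is held level about 10 cm above it.

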